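# Pick out the fullest bath-salt tin

## Robot

A 6-joint arm with a two-finger parallel gripper is mounted at the origin on the work surface. World frame = base frame: x ahead of the robot, y to its left, z up, the work surface at z = 0. Lengths are in m, angles in rad, forces in N, time in s.
With the tool pointing down it reaches from about 0.375 to 0.975 m from the base axis. Payload 3.8 kg.
Tool frame: the origin (TCP) lies midway between the tips of the shut fingers; the grasp point (between the pads) lies 19 mm behind it; z points along the fingers, y is the direction in which the jaws open and shut (so a half turn about z gives the same grasp; the last joint's range is limited). The gripper opens to 85 mm and grips with 20 to 120 N. Pads are 22 mm wide; open, the fingers measure 114 mm over their backs; the gripper's body (76 mm by 85 mm) begins 54 mm behind the grasp point. The pads swing forward as they close: fully open they stand 13 mm farther back than shut.
Start: joints at [1.153, 0.264, 1.604, -0, 1.274, -0.037], TCP at [0.251, 0.627, 0.231] pointing down, gripper open.
Joint ranges: [-2.63, 2.63], [-0.94, 2.18], [0.31, 2.57], [-1.31, 4.45], [0, 2.66], [-2.55, 2.55]. Speed limits (rad/s): [2.57, 2.57, 3.14, 3.14, 3.14, 3.14].

## Interface

Orientations are given as a rotation vector (axis times angle).
In Python, from workcell import bot gives the robot as it stands.
- The arm moves only by the shell command python3 -m inch 'ROWS' [FORCE]. ROWS is JSON, a list of rows, each an object of numbers: "dx", "dy", "dz": the shift along the tool's x, y, z in m; "ax", "ay", "az": the turn, a rotation vector about the tool's x, y, z in degrees; "fingers": the opening, from -1 (shut) to 1 (fully open). A call has 1 to 20 rows; each row is the pose to reach, as a shift and turn from the pose measured when the call began, along the tool's axes at that moment; what a row does not reach only later rows make up. A row lasts 1/8 s, in which the tool goes at most 62.5 mm and 10.7 degrees, less where a joint would pass 70% of its speed; a pose out of reach is approached as far as the arm can. A call with a gripper value outside its range is refused whole. The fingers move at their own pace and stop on an object; FORCE is the grip in N (left out, the last holds). Time passes only in rows, so rows that repeat a pose let the fingers close. It gives the time, the measured TCP pose, the force and the opening at its end, in the units of the state.
- bot.read_state(): the state, without advancing time (a new reading comes with each control period).
- bot.read_camera(name): name is "side" or "top"; returns (picture, depth): 400x640x3 uint8, blue, green, red; 400x640 float32, m along the optical axis (not along the pixel's ray), 0 where there is no reading.
- bot.get_calibration(name): a dict with "intrinsics" (3x3 intrinsics, pixels), "distortion" ([k1, k2, p1, p2, k3] as OpenCV has them; the pictures are not rectified), "view" (4x4, takes a point from world to camera coordinates). Camera axes: x right, y down, z forward; pixel columns grow to the right and rows downward; lengths in m; the calibration is good to about 2 mm. A picture is of the moment at which its call begins. get_calibration takes no time and is no camera call.
- bot.finish_job(): hands the job in, once; it reports no verdict.
Trained networks look in the newest picture that a camera, given by its name, has taken for a name from the list of things; names that differ only in an ending like _2 or _b are one class to them, and where a whole thing is asked for, a point or a joint stands for the part that bears it (a point fixed in the world has none). Each returns a list of dicts, best first, with "p" (0 to 1); they miss things now and then, are a little off and sometimes report something else, mostly with a low value. They report only what shows in the picture. A call takes as long as a camera call. They do not tell look-alikes from the thing itself.
- bot.masks_of(camera, thing): "region" (400x640 bool, what is visible of it) and "box" ([left, top, right, bottom] in pixels, round what is visible of it).
The state is a dict: "time": time; "q": joint angles; "joint_vel": joint speeds; "joint_torque": joint torques, N m; "tool_pos": TCP position; "tcp_rot": TCP orientation; "wrist_force": force on the tool from outside, world axes, zero at the start; "torque": the same for the moment, N m; "width": opening from 0.0 (shut) to 1.0 (fully open).
Only numpy, scipy, OpenCV 4.12 (cv2) and the standard library are available. Lean on these libraries where they do the work, as an engineer would, in place of code of your own. Each camera call takes 0.05 s, during which the arm holds its last target. There are 200 camera calls.

## Task

The three bath-salt tins on the marble tray look the same, but one is fuller and so heavier than the other two: find it by lifting them. Stand the two lighter tins upright in the low woven refill basket, setting tins down gently and keeping them upright, and finish holding the heaviest one up in the gripper, upright and still, at least 15 cm clear of the worktop. Leave the candle, the ivy and the nail brush where they are.

Things in the scene. Friction and masses are not known exactly. Their poses are not given: they have to be found in the camera images.
- tin_a: one of three outwardly identical closed bath-salt tins: upright cylinder 60 mm across, 105 mm tall, sage green with a white paper band and a flat brass lid that is stuck fast; grip the side anywhere. Origin: centre of the underside, z up. Starts on the tray. Each weighs 0.15 to 0.43 kg; the heaviest outweighs each other by 0.1 kg or more. Neither name nor place tells which is heaviest.
- tin_b: one of three outwardly identical closed bath-salt tins: upright cylinder 60 mm across, 105 mm tall, sage green with a white paper band and a flat brass lid that is stuck fast; grip the side anywhere. Origin: centre of the underside, z up. Starts on the tray. Each weighs 0.15 to 0.43 kg; the heaviest outweighs each other by 0.1 kg or more. Neither name nor place tells which is heaviest.
- tin_c: one of three outwardly identical closed bath-salt tins: upright cylinder 60 mm across, 105 mm tall, sage green with a white paper band and a flat brass lid that is stuck fast; grip the side anywhere. Origin: centre of the underside, z up. Starts on the tray. Each weighs 0.15 to 0.43 kg; the heaviest outweighs each other by 0.1 kg or more. Neither name nor place tells which is heaviest.
- tray: fixed white marble tray slab, 170 mm (its x) by 360 mm (its y), 12 mm thick. Origin: centre of the underside, on the worktop; z up. The three tins start in a row along its y, about 110 mm apart (94 mm at least) and within 20 mm of its centre line, standing on its top, 12 mm above the worktop.
- basket: fixed low open basket, woven seagrass, one dark band, outside 144 mm (its x) by 304 mm (its y), rim 46 mm above the worktop, inside 124 by 284 mm, flat inner floor 8 mm above the worktop. Origin: centre of the underside, on the worktop; z up. Empty at the start, room for three tins in a row. It stands beside the tray, on either hand.
- candle: bystander: lidded candle in an amber glass jar, black lid, 77 mm across, 88 mm tall, loose. Origin: centre of the underside.
- ivy: bystander: ivy in a round seagrass pot 102 mm across, 90 mm tall, leaves to about 170 mm high and 90 mm out, loose. Origin: centre of the underside.
- brush: bystander: wooden nail brush lying on its cream bristles, 96 mm long (its y), 46 mm wide, 34 mm high, loose. Origin: centre of the underside.
Not all that is in view belongs to the job. What is shaped like the tin_b but pink or red is not meant.

How it is judged:
By the outcome, as a careful person would: the job done as asked, in the order asked, and still so for the second after the job is handed in, while the arm keeps its last pose, push and grip.
It also fails if it takes over 72 s, if anything falls off the work surface, if the arm or the gripper's body presses on something with over 40 N, if the wrist force passes 120 N, or if a joint passes its speed limit or range.

## Working session

There is one attempt and no reset: what is moved stays moved. The work goes in short steps, Python scripts to look and compute and a shell command to move; the robot and the scene stay as the last step left them, time stands still between calls to the robot, and variables do not carry over. Pictures are saved under pics/ and viewed, about 8 in all and at most 12, crops included, and the job is handed in when it is done.

```bash
ls; mkdir -p pics; cat > h.py <<'E'
import numpy as np, cv2
from scipy.spatial.transform import Rotation as R
from workcell import bot
def pts(cam, depth, mask):
    c=bot.get_calibration(cam); K=np.array(c["intrinsics"]); D=np.array(c["distortion"]); V=np.array(c["view"])
    v,u=np.nonzero(mask&(depth>0)); z=depth[v,u]
    n=cv2.undistortPoints(np.stack([u,v],1).astype(float).reshape(-1,1,2),K,D).reshape(-1,2)
    P=np.c_[n*z[:,None],z]
    return (P-V[:3,3])@V[:3,:3], u, v
E
python3 - <<'E'
from h import *
for c in ("top","side"):
    im,d=bot.read_camera(c); cv2.imwrite(f"pics/{c}0.png",im); np.save(f"{c}0.npy",d)
    cal=bot.get_calibration(c); V=np.array(cal["view"]); print(c,-V[:3,:3].T@V[:3,3])
s=bot.read_state(); print({k:np.round(v,3) for k,v in s.items()}); print(R.from_rotvec(s["tcp_rot"]).as_matrix().round(3))
E
```

```text
pics
top [ 0.48012778 -0.02829529  0.91916327]
side [-0.04989983 -0.78686202  0.71756499]
{'time': np.float64(0.1), 'q': array([ 1.153,  0.265,  1.605, -0.   ,  1.274, -0.037]), 'joint_vel': array([-0.002, -0.001, -0.005, -0.001, -0.003,  0.   ]), 'joint_torque': array([-1.0000e-03, -5.1671e+01, -3.6859e+01, -0.0000e+00,  6.0000e-03,
        0.0000e+00]), 'tool_pos': array([0.251, 0.626, 0.23 ]), 'tcp_rot': array([-5.940e-01, -3.084e+00,  3.000e-03]), 'wrist_force': array([ 0.39 ,  0.257, -0.611]), 'torque': array([ 0.056, -0.023,  0.014]), 'width': np.float64(0.999)}
[[-0.928  0.372 -0.001]
 [ 0.372  0.928 -0.002]
 [ 0.    -0.002 -1.   ]]
```

View pics/top0.png

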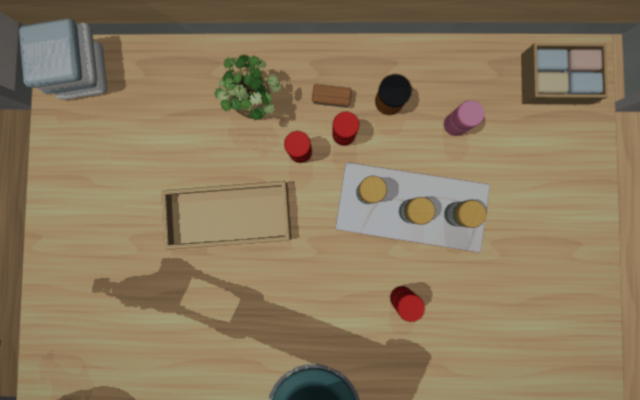

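View pics/side0.png

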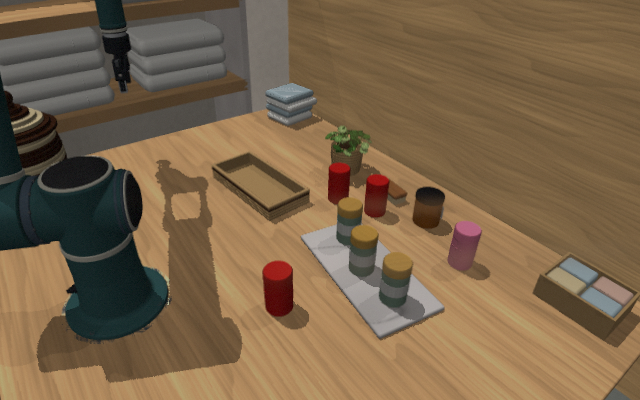

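```bash
python3 - <<'E'
from h import *
d={c:np.load(c+"0.npy") for c in("top","side")}
for c in("top","side"):
  for t in("tin_a","basket","tray","candle","ivy","brush"):
    for m in bot.masks_of(c,t):
        if m["p"]<.2: continue
        P,_,_=pts(c,d[c],m["region"])
        if len(P)<20: continue
        hi=P[P[:,2]>np.percentile(P[:,2],97)-.008]
        r=cv2.minAreaRect(hi[:,:2].astype(np.float32)*1000)
        print(c,t,round(m["p"],2),m["box"],"zmax",hi[:,2].mean().round(3),"ctr",np.round(r[0],0),np.round(r[1],0),round(r[2]))
E
```

```text
top tin_a 0.94 [338.3, 111.4, 357.8, 146.7] zmax 0.103 ctr [684. -71.] [58. 59.] 71
top tin_a 0.91 [443.0, 99.5, 483.6, 135.6] zmax 0.103 ctr [ 712. -349.] [58. 60.] 47
top tin_a 0.89 [387.9, 283.2, 426.0, 319.9] zmax 0.104 ctr [ 280. -214.] [58. 58.] 18
top tin_a 0.85 [356.1, 172.9, 386.9, 207.2] zmax 0.115 ctr [ 538. -129.] [57. 59.] 0
top tin_a 0.82 [443.7, 198.3, 491.1, 229.3] zmax 0.116 ctr [ 486. -344.] [60. 58.] 46
top tin_a 0.76 [281.4, 128.0, 311.9, 161.4] zmax 0.103 ctr [639.  39.] [58. 59.] 1
top tin_a 0.75 [397.4, 199.6, 437.2, 222.2] zmax 0.116 ctr [ 492. -233.] [58. 59.] 90
top basket 0.72 [159.3, 180.3, 291.4, 249.1] zmax 0.044 ctr [478. 216.] [144. 305.] 5
top tray 0.96 [335.7, 162.1, 489.0, 251.8] zmax 0.012 ctr [ 504. -241.] [360. 170.] 82
top candle 0.88 [374.0, 72.1, 415.8, 115.3] zmax 0.087 ctr [ 770. -183.] [75. 75.] 64
top ivy 0.71 [218.2, 56.5, 277.9, 119.6] zmax 0.144 ctr [759. 151.] [42. 56.] 23
top brush 0.84 [311.5, 83.9, 351.2, 109.7] zmax 0.033 ctr [775. -38.] [95. 44.] 84
side tin_a 0.95 [327.2, 164.2, 347.0, 201.8] zmax 0.105 ctr [638.  40.] [64. 56.] 
[... 342 characters left out ...]
 60.] 78
side tin_a 0.58 [366.6, 172.9, 391.6, 217.1] zmax 0.105 ctr [684. -69.] [61. 59.] 56
side tin_a 0.55 [347.4, 224.7, 378.9, 277.6] zmax 0.117 ctr [ 492. -233.] [62. 57.] 48
side basket 0.83 [211.7, 150.2, 310.6, 218.3] zmax 0.045 ctr [477. 216.] [148. 310.] 6
side tray 0.92 [301.7, 223.1, 445.2, 336.0] zmax 0.013 ctr [ 501. -238.] [364. 171.] 82
side candle 0.8 [414.1, 185.3, 447.3, 227.7] zmax 0.089 ctr [ 768. -182.] [78. 73.] 43
side ivy 0.61 [322.1, 126.6, 368.9, 175.2] zmax 0.142 ctr [761. 150.] [62. 54.] 11
side brush 0.7 [387.1, 178.9, 407.4, 206.9] zmax 0.036 ctr [766. -69.] [123.  52.] 42
side brush 0.56 [300.3, 222.6, 447.5, 336.5] zmax 0.013 ctr [ 502. -238.] [363. 171.] 82
```

The three tins on the tray fit: they are sage with a white band and a brass lid, at top-picture pixels (372,190), (420,211) and (472,214). The look-alikes are red at (346,127), (298,146) and (410,305), and pink at (468,117). They stand off the tray and have the wrong colour. The basket is on the left, at pixel (227,214). I'll confirm with one crop before reaching.

```bash
python3 -c "
import cv2
a=cv2.imread('pics/side0.png')[150:330,250:500];cv2.imwrite('pics/crop.png',cv2.resize(a,None,fx=3,fy=3,interpolation=2))"
```

```text
(no output)
```

View pics/crop.png

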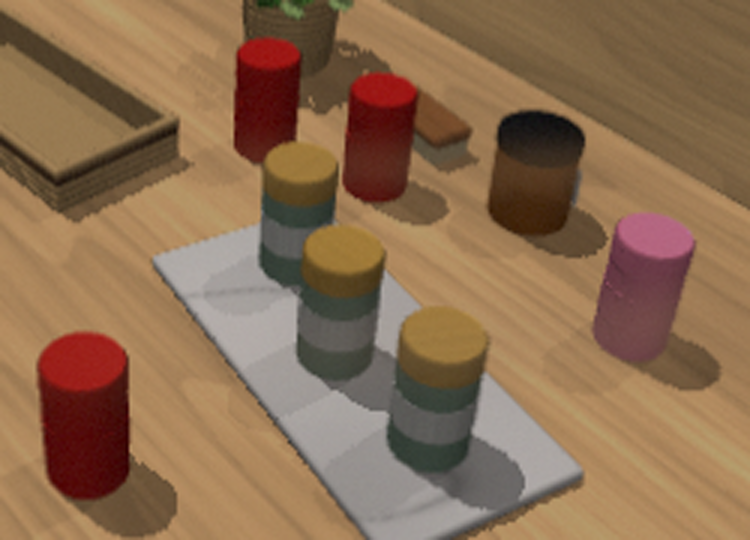

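```bash
python3 -m inch '[{"dx":-0.547,"dy":-0.594,"az":68},{"dx":-0.547,"dy":-0.594,"az":68},{"dx":-0.547,"dy":-0.594,"az":68},{"dx":-0.547,"dy":-0.594,"az":68},{"dx":-0.547,"dy":-0.594,"az":68},{"dx":-0.547,"dy":-0.594,"az":68},{"dx":-0.547,"dy":-0.594,"az":68},{"dx":-0.547,"dy":-0.594,"az":68},{"dx":-0.547,"dy":-0.594,"az":68},{"dx":-0.547,"dy":-0.594,"az":68},{"dx":-0.547,"dy":-0.594,"az":68},{"dx":-0.547,"dy":-0.594,"az":68},{"dx":-0.547,"dy":-0.594,"az":68},{"dx":-0.547,"dy":-0.594,"az":68},{"dx":-0.547,"dy":-0.594,"az":68},{"dx":-0.547,"dy":-0.594,"az":68},{"dx":-0.547,"dy":-0.594,"az":68},{"dx":-0.547,"dy":-0.594,"az":68}]' 40
cat >> h.py <<'E'
def where():
    s=bot.read_state(); M=R.from_rotvec(s["tcp_rot"]).as_matrix()
    print("t",round(s["time"],2),"pos",np.round(s["tool_pos"],4),"F",np.round(s["wrist_force"],2),"w",round(s["width"],3),"\n",M.round(3)); return s,M
def go(target):
    s,M=where(); print("d",(M.T@(np.array(target)-s["tool_pos"])).round(4),"az",np.degrees(np.arctan2(M[1,1],M[0,1])).round(2))
def weigh(n=6):
    f=[]
    for _ in range(n): bot.read_camera("top"); f.append(bot.read_state()["wrist_force"])
    print("F",np.mean(f,0).round(3),np.std(f,0).round(3))
E
python3 - <<'E'
from h import *
weigh(4); go([.538,-.1295,.068])
E
```

```text
F [-0.172 -0.139 -0.049] [0.454 0.115 0.133]
t 0.9 pos [0.2509 0.6267 0.2313] F [ 0.59 -0.17 -0.23] w 1.001 
 [[-0.928  0.372  0.   ]
 [ 0.372  0.928  0.   ]
 [-0.     0.    -1.   ]]
d [-0.5476 -0.5953  0.1633] az 68.18invalid input at $[0]: expected keys dx, dy, dz, ax, ay, az, fingers
```

The crop confirms three sage tins with white bands and brass lids on the tray; the red and pink ones stand off it. The call was refused because every row needs all seven keys.

```bash
python3 -m inch '[{"dx":-0.547,"dy":-0.594,"dz":0,"ax":0,"ay":0,"az":68,"fingers":1},{"dx":-0.547,"dy":-0.594,"dz":0,"ax":0,"ay":0,"az":68,"fingers":1},{"dx":-0.547,"dy":-0.594,"dz":0,"ax":0,"ay":0,"az":68,"fingers":1},{"dx":-0.547,"dy":-0.594,"dz":0,"ax":0,"ay":0,"az":68,"fingers":1},{"dx":-0.547,"dy":-0.594,"dz":0,"ax":0,"ay":0,"az":68,"fingers":1},{"dx":-0.547,"dy":-0.594,"dz":0,"ax":0,"ay":0,"az":68,"fingers":1},{"dx":-0.547,"dy":-0.594,"dz":0,"ax":0,"ay":0,"az":68,"fingers":1},{"dx":-0.547,"dy":-0.594,"dz":0,"ax":0,"ay":0,"az":68,"fingers":1},{"dx":-0.547,"dy":-0.594,"dz":0,"ax":0,"ay":0,"az":68,"fingers":1},{"dx":-0.547,"dy":-0.594,"dz":0,"ax":0,"ay":0,"az":68,"fingers":1},{"dx":-0.547,"dy":-0.594,"dz":0,"ax":0,"ay":0,"az":68,"fingers":1},{"dx":-0.547,"dy":-0.594,"dz":0,"ax":0,"ay":0,"az":68,"fingers":1},{"dx":-0.547,"dy":-0.594,"dz":0,"ax":0,"ay":0,"az":68,"fingers":1},{"dx":-0.547,"dy":-0.594,"dz":0,"ax":0,"ay":0,"az":68,"fingers":1},{"dx":-0.547,"dy":-0.594,"dz":0,"ax":0,"ay":0,"az":68,"fingers":1},{"dx":-0.547,"dy":-0.594,"dz":0,"ax":0,"ay":0,"az":68,"fingers":1},{"dx":-0.547,"dy":-0.594,"dz":0,"ax":0,"ay":0,"az":68,"fingers":1}]' 40
python3 - <<'E'
from h import *
weigh(4); go([.538,-.1295,.068])
E
```

```text
time: 3.02
tool_pos: [0.5377, -0.1268, 0.2315]
tcp_rot: [2.216, 2.227, 0.0]
wrist_force: [0.4, -0.2, 0.1]
width: 1.0
F [-0.039  0.026  0.164] [0.65  0.34  0.225]
t 3.23 pos [ 0.5379 -0.1274  0.2315] F [-0.4   0.55 -0.2 ] w 0.997 
 [[-0.004  1.     0.   ]
 [ 1.     0.004 -0.   ]
 [-0.     0.    -1.   ]]
d [-0.0021  0.      0.1635] az 0.24
```

```bash
python3 -m inch '[{"dx":-0.002,"dy":0,"dz":0.05,"ax":0,"ay":0,"az":0,"fingers":1},{"dx":-0.002,"dy":0,"dz":0.095,"ax":0,"ay":0,"az":0,"fingers":1},{"dx":-0.002,"dy":0,"dz":0.13,"ax":0,"ay":0,"az":0,"fingers":1},{"dx":-0.002,"dy":0,"dz":0.155,"ax":0,"ay":0,"az":0,"fingers":1},{"dx":-0.002,"dy":0,"dz":0.163,"ax":0,"ay":0,"az":0,"fingers":1},{"dx":-0.002,"dy":0,"dz":0.163,"ax":0,"ay":0,"az":0,"fingers":1},{"dx":-0.002,"dy":0,"dz":0.163,"ax":0,"ay":0,"az":0,"fingers":0},{"dx":-0.002,"dy":0,"dz":0.163,"ax":0,"ay":0,"az":0,"fingers":0},{"dx":-0.002,"dy":0,"dz":0.163,"ax":0,"ay":0,"az":0,"fingers":-1},{"dx":-0.002,"dy":0,"dz":0.163,"ax":0,"ay":0,"az":0,"fingers":-1},{"dx":-0.002,"dy":0,"dz":0.163,"ax":0,"ay":0,"az":0,"fingers":-1},{"dx":-0.002,"dy":0,"dz":0.163,"ax":0,"ay":0,"az":0,"fingers":-1},{"dx":-0.002,"dy":0,"dz":0.155,"ax":0,"ay":0,"az":0,"fingers":-1},{"dx":-0.002,"dy":0,"dz":0.145,"ax":0,"ay":0,"az":0,"fingers":-1},{"dx":-0.002,"dy":0,"dz":0.133,"ax":0,"ay":0,"az":0,"fingers":-1},{"dx":-0.002,"dy":0,"dz":0.13,"ax":0,"ay":0,"az":0,"fingers":-1},{"dx":-0.002,"dy":0,"dz":0.13,"ax":0,"ay":0,"az":0,"fingers":-1}]' 40
python3 - <<'E'
from h import *
where(); weigh(8)
im,d=bot.read_camera("side"); cv2.imwrite("pics/lift1.png",cv2.resize(im[130:330,250:500],None,fx=3,fy=3))
E
```

```text
time: 5.35
tool_pos: [0.5382, -0.1295, 0.1019]
tcp_rot: [2.216, 2.226, 0.001]
wrist_force: [-0.5, -0.3, -4.8]
width: 0.709
t 5.35 pos [ 0.5382 -0.1295  0.1019] F [-0.46 -0.3  -4.85] w 0.709 
 [[-0.004  1.     0.001]
 [ 1.     0.004 -0.   ]
 [-0.     0.001 -1.   ]]
F [-0.099 -0.086 -3.978] [0.486 0.18  0.372]
```

View pics/lift1.png

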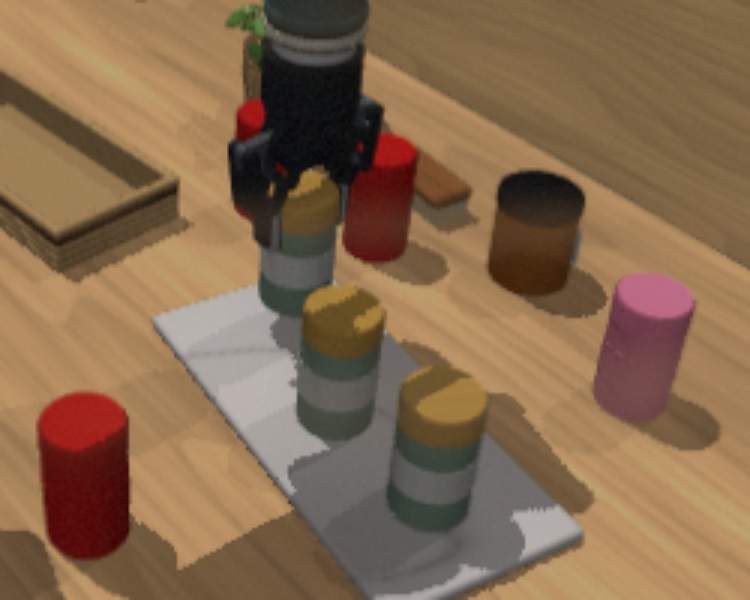

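Picture lift1: the first tin, near crop pixel (300,250), is held upright and clear of the tray. It reads about 0.41 kg, which makes it likely the heaviest. I'll set it back and go on to the middle tin.

```bash
python3 -m inch '[{"dx":0,"dy":0,"dz":0.010,"ax":0,"ay":0,"az":0,"fingers":-1},{"dx":0,"dy":0,"dz":0.02,"ax":0,"ay":0,"az":0,"fingers":-1},{"dx":0,"dy":0,"dz":0.027,"ax":0,"ay":0,"az":0,"fingers":-1},{"dx":0,"dy":0,"dz":0.030,"ax":0,"ay":0,"az":0,"fingers":-1},{"dx":0,"dy":0,"dz":0.0325,"ax":0,"ay":0,"az":0,"fingers":-1},{"dx":0,"dy":0,"dz":0.0335,"ax":0,"ay":0,"az":0,"fingers":-1},{"dx":0,"dy":0,"dz":0.0335,"ax":0,"ay":0,"az":0,"fingers":0.6},{"dx":0,"dy":0,"dz":0.0335,"ax":0,"ay":0,"az":0,"fingers":1},{"dx":0,"dy":0,"dz":0.0335,"ax":0,"ay":0,"az":0,"fingers":1},{"dx":0,"dy":0,"dz":0.0335,"ax":0,"ay":0,"az":0,"fingers":1},{"dx":0,"dy":0,"dz":0,"ax":0,"ay":0,"az":0,"fingers":1},{"dx":0,"dy":0,"dz":-0.05,"ax":0,"ay":0,"az":0,"fingers":1},{"dx":0,"dy":0,"dz":-0.09,"ax":0,"ay":0,"az":0,"fingers":1},{"dx":-0.05,"dy":-0.023,"dz":-0.09,"ax":0,"ay":0,"az":0,"fingers":1},{"dx":-0.1035,"dy":-0.046,"dz":-0.09,"ax":0,"ay":0,"az":0,"fingers":1},{"dx":-0.1035,"dy":-0.046,"dz":-0.09,"ax":0,"ay":0,"az":0,"fingers":1},{"dx":-0.1035,"dy":-0.046,"dz":-0.09,"ax":0,"ay":0,"az":0,"fingers":1}]' 40
python3 - <<'E'
from h import *
weigh(3); go([.492,-.233,.068])
E
```

```text
time: 7.92
tool_pos: [0.4922, -0.233, 0.191]
tcp_rot: [-2.218, -2.224, -0.001]
wrist_force: [0.6, 0.8, -0.2]
width: 0.999
F [0.144 0.607 0.139] [0.331 0.025 0.438]
t 8.07 pos [ 0.4926 -0.232   0.191 ] F [-0.19  0.64  0.52] w 1.004 
 [[-0.006  1.    -0.   ]
 [ 1.     0.006  0.001]
 [ 0.001 -0.    -1.   ]]
d [-0.001  -0.0006  0.123 ] az 0.32
```

```bash
python3 -m inch '[{"dx":-0.001,"dy":0,"dz":0.045,"ax":0,"ay":0,"az":0,"fingers":1},{"dx":-0.001,"dy":0,"dz":0.085,"ax":0,"ay":0,"az":0,"fingers":1},{"dx":-0.001,"dy":0,"dz":0.113,"ax":0,"ay":0,"az":0,"fingers":1},{"dx":-0.001,"dy":0,"dz":0.123,"ax":0,"ay":0,"az":0,"fingers":1},{"dx":-0.001,"dy":0,"dz":0.123,"ax":0,"ay":0,"az":0,"fingers":1},{"dx":-0.001,"dy":0,"dz":0.123,"ax":0,"ay":0,"az":0,"fingers":0},{"dx":-0.001,"dy":0,"dz":0.123,"ax":0,"ay":0,"az":0,"fingers":0},{"dx":-0.001,"dy":0,"dz":0.123,"ax":0,"ay":0,"az":0,"fingers":-1},{"dx":-0.001,"dy":0,"dz":0.123,"ax":0,"ay":0,"az":0,"fingers":-1},{"dx":-0.001,"dy":0,"dz":0.123,"ax":0,"ay":0,"az":0,"fingers":-1},{"dx":-0.001,"dy":0,"dz":0.123,"ax":0,"ay":0,"az":0,"fingers":-1},{"dx":-0.001,"dy":0,"dz":0.115,"ax":0,"ay":0,"az":0,"fingers":-1},{"dx":-0.001,"dy":0,"dz":0.105,"ax":0,"ay":0,"az":0,"fingers":-1},{"dx":-0.001,"dy":0,"dz":0.093,"ax":0,"ay":0,"az":0,"fingers":-1},{"dx":-0.001,"dy":0,"dz":0.09,"ax":0,"ay":0,"az":0,"fingers":-1},{"dx":-0.001,"dy":0,"dz":0.09,"ax":0,"ay":0,"az":0,"fingers":-1},{"dx":-0.001,"dy":0,"dz":0.09,"ax":0,"ay":0,"az":0,"fingers":-1}]' 40
python3 - <<'E'
from h import *
where(); weigh(10)
E
```

```text
time: 10.2
tool_pos: [0.4923, -0.2328, 0.1005]
tcp_rot: [-2.214, -2.227, 0.0]
wrist_force: [0.3, -0.6, -1.9]
width: 0.693
t 10.2 pos [ 0.4923 -0.2328  0.1005] F [ 0.27 -0.63 -1.87] w 0.693 
 [[-0.006  1.    -0.001]
 [ 1.     0.006  0.001]
 [ 0.001 -0.001 -1.   ]]
F [-0.094  0.142 -2.489] [0.445 0.398 0.448]
```

The middle tin reads about 0.25 kg, clearly lighter, so it goes straight to the basket's far slot.

```bash
python3 -m inch '[{"dx":0,"dy":0,"dz":-0.03,"ax":0,"ay":0,"az":0,"fingers":-1},{"dx":0,"dy":0,"dz":-0.08,"ax":0,"ay":0,"az":0,"fingers":-1},{"dx":0,"dy":0,"dz":-0.12,"ax":0,"ay":0,"az":0,"fingers":-1},{"dx":0.03,"dy":-0.001,"dz":-0.135,"ax":0,"ay":0,"az":0,"fingers":-1},{"dx":0.08,"dy":-0.002,"dz":-0.135,"ax":0,"ay":0,"az":0,"fingers":-1},{"dx":0.135,"dy":-0.004,"dz":-0.135,"ax":0,"ay":0,"az":0,"fingers":-1},{"dx":0.19,"dy":-0.006,"dz":-0.135,"ax":0,"ay":0,"az":0,"fingers":-1},{"dx":0.245,"dy":-0.008,"dz":-0.135,"ax":0,"ay":0,"az":0,"fingers":-1},{"dx":0.3,"dy":-0.01,"dz":-0.135,"ax":0,"ay":0,"az":0,"fingers":-1},{"dx":0.355,"dy":-0.012,"dz":-0.135,"ax":0,"ay":0,"az":0,"fingers":-1},{"dx":0.41,"dy":-0.014,"dz":-0.135,"ax":0,"ay":0,"az":0,"fingers":-1},{"dx":0.455,"dy":-0.016,"dz":-0.135,"ax":0,"ay":0,"az":0,"fingers":-1},{"dx":0.49,"dy":-0.017,"dz":-0.135,"ax":0,"ay":0,"az":0,"fingers":-1},{"dx":0.51,"dy":-0.017,"dz":-0.135,"ax":0,"ay":0,"az":0,"fingers":-1},{"dx":0.514,"dy":-0.017,"dz":-0.135,"ax":0,"ay":0,"az":0,"fingers":-1},{"dx":0.514,"dy":-0.017,"dz":-0.135,"ax":0,"ay":0,"az":0,"fingers":-1},{"dx":0.514,"dy":-0.017,"dz":-0.135,"ax":0,"ay":0,"az":0,"fingers":-1}]' 40
python3 - <<'E'
from h import *
weigh(4); go([.472,.281,.064])
E
```

```text
time: 12.82
tool_pos: [0.4729, 0.2797, 0.2362]
tcp_rot: [-2.216, -2.226, 0.001]
wrist_force: [0.4, 0.5, -2.4]
width: 0.704
F [ 0.008  0.217 -2.807] [0.806 0.227 0.563]
t 13.03 pos [0.4729 0.2801 0.2363] F [ 0.17  0.26 -1.86] w 0.697 
 [[-0.005  1.    -0.   ]
 [ 1.     0.005  0.001]
 [ 0.001 -0.    -1.   ]]
d [ 0.0008 -0.0009  0.1723] az 0.27
```

```bash
python3 -m inch '[{"dx":0.001,"dy":-0.001,"dz":0.045,"ax":0,"ay":0,"az":0,"fingers":-1},{"dx":0.001,"dy":-0.001,"dz":0.09,"ax":0,"ay":0,"az":0,"fingers":-1},{"dx":0.001,"dy":-0.001,"dz":0.125,"ax":0,"ay":0,"az":0,"fingers":-1},{"dx":0.001,"dy":-0.001,"dz":0.148,"ax":0,"ay":0,"az":0,"fingers":-1},{"dx":0.001,"dy":-0.001,"dz":0.160,"ax":0,"ay":0,"az":0,"fingers":-1},{"dx":0.001,"dy":-0.001,"dz":0.166,"ax":0,"ay":0,"az":0,"fingers":-1},{"dx":0.001,"dy":-0.001,"dz":0.169,"ax":0,"ay":0,"az":0,"fingers":-1},{"dx":0.001,"dy":-0.001,"dz":0.171,"ax":0,"ay":0,"az":0,"fingers":-1},{"dx":0.001,"dy":-0.001,"dz":0.1725,"ax":0,"ay":0,"az":0,"fingers":-1},{"dx":0.001,"dy":-0.001,"dz":0.1725,"ax":0,"ay":0,"az":0,"fingers":-1}]' 40
python3 - <<'E'
from h import *
where(); weigh(3)
E
```

```text
time: 14.28
tool_pos: [0.4727, 0.2818, 0.0659]
tcp_rot: [-2.216, -2.226, -0.003]
wrist_force: [-2.1, -1.3, 4.8]
width: 0.695
t 14.28 pos [0.4727 0.2818 0.0659] F [-2.07 -1.3   4.84] w 0.695 
 [[-0.005  1.     0.001]
 [ 1.     0.005  0.002]
 [ 0.002  0.001 -1.   ]]
F [-2.276 -1.545  5.263] [0.353 0.463 0.545]
```

```bash
python3 -m inch '[{"dx":0,"dy":0,"dz":0,"ax":0,"ay":0,"az":0,"fingers":0.6},{"dx":0,"dy":0,"dz":0,"ax":0,"ay":0,"az":0,"fingers":1},{"dx":0,"dy":0,"dz":0,"ax":0,"ay":0,"az":0,"fingers":1},{"dx":0,"dy":0,"dz":0,"ax":0,"ay":0,"az":0,"fingers":1},{"dx":0,"dy":0,"dz":-0.03,"ax":0,"ay":0,"az":0,"fingers":1},{"dx":0,"dy":0,"dz":-0.08,"ax":0,"ay":0,"az":0,"fingers":1},{"dx":0,"dy":0,"dz":-0.13,"ax":0,"ay":0,"az":0,"fingers":1},{"dx":-0.626,"dy":0.010,"dz":-0.13,"ax":0,"ay":0,"az":0,"fingers":1},{"dx":-0.626,"dy":0.010,"dz":-0.13,"ax":0,"ay":0,"az":0,"fingers":1},{"dx":-0.626,"dy":0.010,"dz":-0.13,"ax":0,"ay":0,"az":0,"fingers":1},{"dx":-0.626,"dy":0.010,"dz":-0.13,"ax":0,"ay":0,"az":0,"fingers":1},{"dx":-0.626,"dy":0.010,"dz":-0.13,"ax":0,"ay":0,"az":0,"fingers":1},{"dx":-0.626,"dy":0.010,"dz":-0.13,"ax":0,"ay":0,"az":0,"fingers":1},{"dx":-0.626,"dy":0.010,"dz":-0.13,"ax":0,"ay":0,"az":0,"fingers":1},{"dx":-0.626,"dy":0.010,"dz":-0.13,"ax":0,"ay":0,"az":0,"fingers":1},{"dx":-0.626,"dy":0.010,"dz":-0.13,"ax":0,"ay":0,"az":0,"fingers":1},{"dx":-0.626,"dy":0.010,"dz":-0.13,"ax":0,"ay":0,"az":0,"fingers":1},{"dx":-0.626,"dy":0.010,"dz":-0.13,"ax":0,"ay":0,"az":0,"fingers":1},{"dx":-0.626,"dy":0.010,"dz":-0.13,"ax":0,"ay":0,"az":0,"fingers":1},{"dx":-0.626,"dy":0.010,"dz":-0.13,"ax":0,"ay":0,"az":0,"fingers":1}]' 40
python3 - <<'E'
from h import *
weigh(3); go([.486,-.344,.068])
im,d=bot.read_camera("side"); cv2.imwrite("pics/place1.png",im)
E
```

```text
time: 16.92
tool_pos: [0.4854, -0.3428, 0.1946]
tcp_rot: [-2.214, -2.227, -0.004]
wrist_force: [0.6, 0.2, -0.2]
width: 1.0
F [ 0.421 -0.048 -0.159] [0.439 0.963 0.176]
t 17.07 pos [ 0.4856 -0.343   0.195 ] F [ 1.04  0.   -0.13] w 1.001 
 [[-0.006  1.     0.001]
 [ 1.     0.006  0.002]
 [ 0.002  0.001 -1.   ]]
d [-0.0013  0.0002  0.127 ] az 0.37
```

View pics/place1.png

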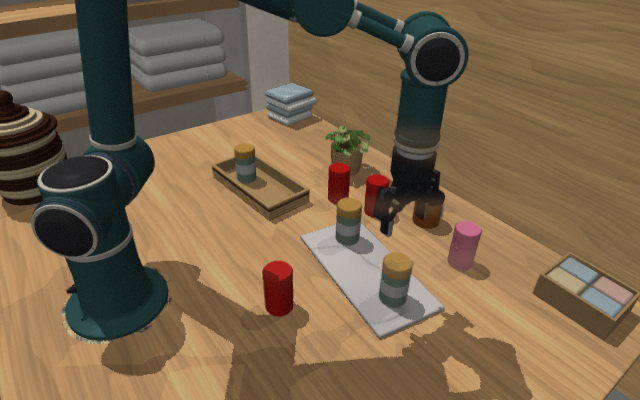

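Picture place1: the middle tin stands upright in the basket at (245,163), and the other two are upright on the tray at (348,222) and (396,280). The gripper is above the third tin.

```bash
python3 -m inch '[{"dx":-0.001,"dy":0,"dz":0.045,"ax":0,"ay":0,"az":0,"fingers":1},{"dx":-0.001,"dy":0,"dz":0.09,"ax":0,"ay":0,"az":0,"fingers":1},{"dx":-0.001,"dy":0,"dz":0.117,"ax":0,"ay":0,"az":0,"fingers":1},{"dx":-0.001,"dy":0,"dz":0.127,"ax":0,"ay":0,"az":0,"fingers":1},{"dx":-0.001,"dy":0,"dz":0.127,"ax":0,"ay":0,"az":0,"fingers":1},{"dx":-0.001,"dy":0,"dz":0.127,"ax":0,"ay":0,"az":0,"fingers":0},{"dx":-0.001,"dy":0,"dz":0.127,"ax":0,"ay":0,"az":0,"fingers":0},{"dx":-0.001,"dy":0,"dz":0.127,"ax":0,"ay":0,"az":0,"fingers":-1},{"dx":-0.001,"dy":0,"dz":0.127,"ax":0,"ay":0,"az":0,"fingers":-1},{"dx":-0.001,"dy":0,"dz":0.127,"ax":0,"ay":0,"az":0,"fingers":-1},{"dx":-0.001,"dy":0,"dz":0.127,"ax":0,"ay":0,"az":0,"fingers":-1},{"dx":-0.001,"dy":0,"dz":0.119,"ax":0,"ay":0,"az":0,"fingers":-1},{"dx":-0.001,"dy":0,"dz":0.109,"ax":0,"ay":0,"az":0,"fingers":-1},{"dx":-0.001,"dy":0,"dz":0.097,"ax":0,"ay":0,"az":0,"fingers":-1},{"dx":-0.001,"dy":0,"dz":0.094,"ax":0,"ay":0,"az":0,"fingers":-1},{"dx":-0.001,"dy":0,"dz":0.094,"ax":0,"ay":0,"az":0,"fingers":-1},{"dx":-0.001,"dy":0,"dz":0.094,"ax":0,"ay":0,"az":0,"fingers":-1}]' 40
python3 - <<'E'
from h import *
weigh(10); go([.484,.151,.064])
E
```

```text
time: 19.25
tool_pos: [0.4855, -0.3438, 0.1007]
tcp_rot: [-2.214, -2.228, -0.003]
wrist_force: [-0.1, -0.2, -2.3]
width: 0.701
F [-0.101  0.237 -1.628] [0.301 0.464 0.461]
t 19.75 pos [ 0.4858 -0.344   0.101 ] F [ 0.18  0.35 -0.99] w 0.699 
 [[-0.006  1.     0.002]
 [ 1.     0.006  0.002]
 [ 0.002  0.002 -1.   ]]
d [0.495  0.0013 0.0378] az 0.36
```

The third tin reads about 0.17 kg, so it is light and the first tin (0.41 kg) is the heaviest. I'll carry the third to the near slot.

```bash
python3 -m inch '[{"dx":0,"dy":0,"dz":-0.03,"ax":0,"ay":0,"az":0,"fingers":-1},{"dx":0,"dy":0,"dz":-0.08,"ax":0,"ay":0,"az":0,"fingers":-1},{"dx":0,"dy":0,"dz":-0.12,"ax":0,"ay":0,"az":0,"fingers":-1},{"dx":0.03,"dy":0,"dz":-0.135,"ax":0,"ay":0,"az":0,"fingers":-1},{"dx":0.08,"dy":0,"dz":-0.135,"ax":0,"ay":0,"az":0,"fingers":-1},{"dx":0.135,"dy":0,"dz":-0.135,"ax":0,"ay":0,"az":0,"fingers":-1},{"dx":0.19,"dy":0,"dz":-0.135,"ax":0,"ay":0,"az":0,"fingers":-1},{"dx":0.245,"dy":0.001,"dz":-0.135,"ax":0,"ay":0,"az":0,"fingers":-1},{"dx":0.3,"dy":0.001,"dz":-0.135,"ax":0,"ay":0,"az":0,"fingers":-1},{"dx":0.355,"dy":0.001,"dz":-0.135,"ax":0,"ay":0,"az":0,"fingers":-1},{"dx":0.41,"dy":0.001,"dz":-0.135,"ax":0,"ay":0,"az":0,"fingers":-1},{"dx":0.45,"dy":0.001,"dz":-0.135,"ax":0,"ay":0,"az":0,"fingers":-1},{"dx":0.48,"dy":0.001,"dz":-0.135,"ax":0,"ay":0,"az":0,"fingers":-1},{"dx":0.495,"dy":0.001,"dz":-0.135,"ax":0,"ay":0,"az":0,"fingers":-1},{"dx":0.495,"dy":0.001,"dz":-0.135,"ax":0,"ay":0,"az":0,"fingers":-1},{"dx":0.495,"dy":0.001,"dz":-0.135,"ax":0,"ay":0,"az":0,"fingers":-1}]' 40
python3 - <<'E'
from h import *
weigh(3); go([.484,.151,.064])
E
```

```text
time: 21.75
tool_pos: [0.4835, 0.1498, 0.2367]
tcp_rot: [2.215, 2.228, 0.002]
wrist_force: [-0.2, 0.6, -2.3]
width: 0.7
F [ 0.085  0.055 -1.985] [0.619 0.696 0.493]
t 21.9 pos [0.4836 0.1497 0.2368] F [-0.44  0.85 -2.42] w 0.702 
 [[-0.005  1.     0.001]
 [ 1.     0.005  0.001]
 [ 0.001  0.002 -1.   ]]
d [0.001  0.0002 0.1728] az 0.28
```

```bash
python3 -m inch '[{"dx":0.001,"dy":0,"dz":0.045,"ax":0,"ay":0,"az":0,"fingers":-1},{"dx":0.001,"dy":0,"dz":0.09,"ax":0,"ay":0,"az":0,"fingers":-1},{"dx":0.001,"dy":0,"dz":0.125,"ax":0,"ay":0,"az":0,"fingers":-1},{"dx":0.001,"dy":0,"dz":0.148,"ax":0,"ay":0,"az":0,"fingers":-1},{"dx":0.001,"dy":0,"dz":0.160,"ax":0,"ay":0,"az":0,"fingers":-1},{"dx":0.001,"dy":0,"dz":0.165,"ax":0,"ay":0,"az":0,"fingers":-1},{"dx":0.001,"dy":0,"dz":0.168,"ax":0,"ay":0,"az":0,"fingers":-1},{"dx":0.001,"dy":0,"dz":0.170,"ax":0,"ay":0,"az":0,"fingers":-1},{"dx":0.001,"dy":0,"dz":0.172,"ax":0,"ay":0,"az":0,"fingers":-1},{"dx":0.001,"dy":0,"dz":0.172,"ax":0,"ay":0,"az":0,"fingers":-1}]' 40
python3 - <<'E'
from h import *
where(); weigh(3)
E
```

```text
time: 23.15
tool_pos: [0.4846, 0.1513, 0.0662]
tcp_rot: [2.215, 2.226, 0.005]
wrist_force: [-1.9, -0.7, 4.9]
width: 0.698
t 23.15 pos [0.4846 0.1513 0.0662] F [-1.89 -0.74  4.94] w 0.698 
 [[-0.005  1.     0.003]
 [ 1.     0.005  0.002]
 [ 0.002  0.003 -1.   ]]
F [-1.881 -0.518  5.59 ] [0.229 0.174 0.329]
```

```bash
python3 -m inch '[{"dx":0,"dy":0,"dz":0,"ax":0,"ay":0,"az":0,"fingers":0.6},{"dx":0,"dy":0,"dz":0,"ax":0,"ay":0,"az":0,"fingers":1},{"dx":0,"dy":0,"dz":0,"ax":0,"ay":0,"az":0,"fingers":1},{"dx":0,"dy":0,"dz":0,"ax":0,"ay":0,"az":0,"fingers":1},{"dx":0,"dy":0,"dz":-0.03,"ax":0,"ay":0,"az":0,"fingers":1},{"dx":0,"dy":0,"dz":-0.08,"ax":0,"ay":0,"az":0,"fingers":1},{"dx":0,"dy":0,"dz":-0.13,"ax":0,"ay":0,"az":0,"fingers":1},{"dx":-0.281,"dy":0.052,"dz":-0.13,"ax":0,"ay":0,"az":0,"fingers":1},{"dx":-0.281,"dy":0.052,"dz":-0.13,"ax":0,"ay":0,"az":0,"fingers":1},{"dx":-0.281,"dy":0.052,"dz":-0.13,"ax":0,"ay":0,"az":0,"fingers":1},{"dx":-0.281,"dy":0.052,"dz":-0.13,"ax":0,"ay":0,"az":0,"fingers":1},{"dx":-0.281,"dy":0.052,"dz":-0.13,"ax":0,"ay":0,"az":0,"fingers":1},{"dx":-0.281,"dy":0.052,"dz":-0.13,"ax":0,"ay":0,"az":0,"fingers":1},{"dx":-0.281,"dy":0.052,"dz":-0.13,"ax":0,"ay":0,"az":0,"fingers":1}]' 40
python3 - <<'E'
from h import *
go([.538,-.1295,.068])
E
```

```text
time: 25.05
tool_pos: [0.5373, -0.1293, 0.1955]
tcp_rot: [-2.216, -2.226, -0.005]
wrist_force: [0.4, -0.3, 0.2]
width: 0.997
t 25.05 pos [ 0.5373 -0.1293  0.1955] F [ 0.37 -0.28  0.18] w 0.997 
 [[-0.004  1.     0.002]
 [ 1.     0.004  0.003]
 [ 0.003  0.002 -1.   ]]
d [-0.0006  0.0004  0.1275] az 0.25
```

```bash
python3 -m inch '[{"dx":0,"dy":0,"dz":0.045,"ax":0,"ay":0,"az":0,"fingers":1},{"dx":0,"dy":0,"dz":0.09,"ax":0,"ay":0,"az":0,"fingers":1},{"dx":0,"dy":0,"dz":0.117,"ax":0,"ay":0,"az":0,"fingers":1},{"dx":0,"dy":0,"dz":0.127,"ax":0,"ay":0,"az":0,"fingers":1},{"dx":0,"dy":0,"dz":0.127,"ax":0,"ay":0,"az":0,"fingers":1},{"dx":0,"dy":0,"dz":0.127,"ax":0,"ay":0,"az":0,"fingers":0},{"dx":0,"dy":0,"dz":0.127,"ax":0,"ay":0,"az":0,"fingers":0},{"dx":0,"dy":0,"dz":0.127,"ax":0,"ay":0,"az":0,"fingers":-1},{"dx":0,"dy":0,"dz":0.127,"ax":0,"ay":0,"az":0,"fingers":-1},{"dx":0,"dy":0,"dz":0.127,"ax":0,"ay":0,"az":0,"fingers":-1},{"dx":0,"dy":0,"dz":0.127,"ax":0,"ay":0,"az":0,"fingers":-1},{"dx":0,"dy":0,"dz":0.117,"ax":0,"ay":0,"az":0,"fingers":-1},{"dx":0,"dy":0,"dz":0.09,"ax":0,"ay":0,"az":0,"fingers":-1},{"dx":0,"dy":0,"dz":0.05,"ax":0,"ay":0,"az":0,"fingers":-1},{"dx":0,"dy":0,"dz":0.0,"ax":0,"ay":0,"az":0,"fingers":-1},{"dx":0,"dy":0,"dz":-0.05,"ax":0,"ay":0,"az":0,"fingers":-1},{"dx":0,"dy":0,"dz":-0.085,"ax":0,"ay":0,"az":0,"fingers":-1},{"dx":0,"dy":0,"dz":-0.1,"ax":0,"ay":0,"az":0,"fingers":-1},{"dx":0,"dy":0,"dz":-0.1,"ax":0,"ay":0,"az":0,"fingers":-1},{"dx":0,"dy":0,"dz":-0.1,"ax":0,"ay":0,"az":0,"fingers":-1}]' 40
python3 - <<'E'
from h import *
weigh(10); where()
ims=[bot.read_camera(c)[0] for c in("side","top")]
cv2.imwrite("pics/final.png",ims[0]); cv2.imwrite("pics/finaltop.png",ims[1])
E
```

```text
time: 27.55
tool_pos: [0.5358, -0.1292, 0.293]
tcp_rot: [-2.214, -2.224, -0.002]
wrist_force: [-0.1, 0.2, -3.3]
width: 0.706
F [-0.067 -0.152 -3.971] [0.529 0.545 0.419]
t 28.05 pos [ 0.5371 -0.1295  0.2954] F [ 0.11  0.54 -3.98] w 0.708 
 [[-0.004  1.     0.002]
 [ 1.     0.004  0.003]
 [ 0.003  0.002 -1.   ]]
```

View pics/final.png

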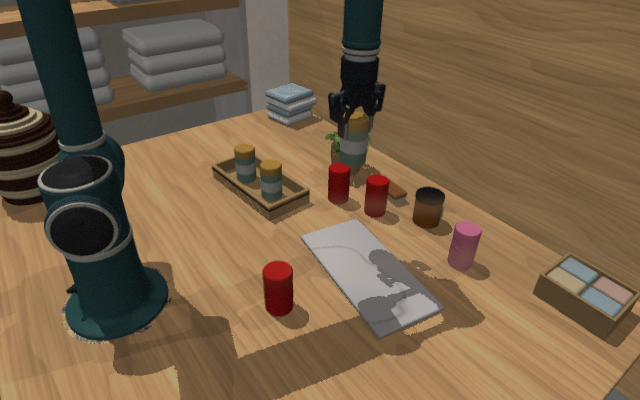

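View pics/finaltop.png

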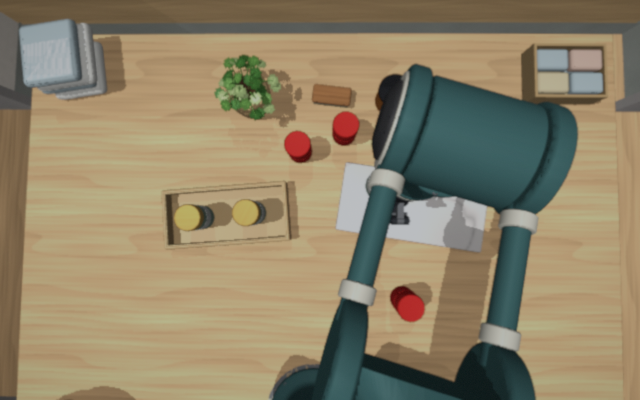

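The final pictures show two tins upright in the basket, at (245,163) and (271,181) in the side view. The third is held upright at (353,140), with its underside about 0.24 m up, and the bystanders have not moved. Handing in.

```bash
python3 -c "
from workcell import bot
print(bot.finish_job())"
```

```text
the job is handed in; nothing more can be done
None
```

I weighed all three tins, put the two lighter ones in the basket, and handed in the job with the heaviest held up in the gripper.

- **Weights:** lifting gave about 0.41 kg for the tin nearest the basket, 0.25 kg for the middle one and 0.17 kg for the far one. Single force readings vary by about 0.4 N, but the averages differ by 1.5 N or more. The held tin read 3.97 N again at the end.
- **Basket:** both lighter tins were lowered until they touched the basket floor (about 5 N) before release. They stand upright inside it.
- **Held tin:** it is upright and still, with its underside about 0.24 m above the worktop.
- **Bystanders:** the candle, ivy and brush look undisturbed, judged from the pictures by eye. The candle is partly hidden by the arm in the last top view, but the side view shows it in place.

The clock was at about 28 s of the 72 s allowed. No check failed; the only slip was one early move call refused for missing keys, which moved nothing.

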